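# Scrape the plaster board clean and sheathe the scraper

### The job

Draw the wooden scraper block out of its leaning case and use it to wipe all three dried clay chips along the plaster board, off its end and into the shallow white lid that stands there as a catch tray; push the chips only with the scraper, not with the gripper or arm. Then slide the scraper back into its case until it is fully home and let go of it. Leave the other things on the bench where they are.

Things in the scene. Friction and masses are not known exactly. Their poses are not given: they have to be found in the camera images.
- board: plaster board, cream slab 150 (x) x 290 (y) x 20 mm, fixed flat on the bench; origin at the centre of its underside, z up, y along its length; top face at z = 20 mm. The lid stands at its +y end
- lid: shallow white plastic tub lid, open side up as a catch tray, fixed, outside 127 (x) x 172 (y) x 12 mm, floor 3 mm thick, rim 12 mm high and 13 mm wide; origin at the centre of its underside. Its long side lies along the board's end, 4 mm beyond it: its centre is 212.5 mm from the board's centre along the board's +y, its x axis along the board's +y
- case: fixed wooden stand, base plate 150 x 74 x 12 mm on the bench, that carries the leaning pocket; origin at the centre of its underside, z up; the pocket's mouth leans 30 degrees from vertical towards the stand's -x
- pocket: close-fitting wooden pocket fixed to the stand. Origin at the centre of its inner floor, z along the pocket towards its mouth (30 degrees from vertical), x across its wide way, y across its narrow way. Inside 104 (x) x 15 (y) mm, 60 mm deep, walls 8 mm. Origin 20 mm along x and 50 mm above the stand's origin
- scraper: flat wooden scraper block, 132 mm long, 160 g, starting home in the pocket (same origin and axes). Origin at the centre of its steel scraping edge, z along its length to the grip, x along its width, y across its thickness. Edge 96 x 6 mm from z = 0 to 14, blade 100 (x) x 12 (y) mm to z = 74, grip 52 (x) x 24 (y) mm from z = 72 to 132: hold across the 24 mm near z = 105
- chip0: an irregular flat flake of dried brown clay, 62 x 43 x 11 mm, lying loose on the plaster board, about 30 g; origin at the centre of its underside, x along its length, z up
- chip1: an irregular flat flake of dried brown clay, 60 x 40 x 11 mm, lying loose on the plaster board, about 30 g; origin at the centre of its underside, x along its length, z up
- chip2: an irregular flat flake of dried brown clay, 64 x 40 x 11 mm, lying loose on the plaster board, about 30 g; origin at the centre of its underside, x along its length, z up
- tape_roll: bystander: a roll of white tape lying flat, 86 mm across, 19 mm high; origin at the centre of its underside
- mould_half: bystander: a small white plaster mould half with two round nubs, 66 x 105 x 50 mm; origin at the centre of its underside
- mix_cup: bystander: a clear tapered mixing cup, 74 mm across, 86 mm high; origin at the centre of its underside
- pinch_pot: bystander: a small unfired clay pot, 86 mm across, 84 mm high; origin at the centre of its underside
- spatula: bystander: a slim wooden-handled spatula lying flat, 185 mm long, 22 mm wide, 14 mm high; origin at the centre of its underside
Mind the look-alikes: they are no part of the job. Leave any blue or red look-alike of the chip1 alone.

How it is judged:
By the outcome, as a careful person would: the job done as asked, in the order asked, and still so for the second after the job is handed in, with the robot touching nothing.
It also fails if it takes over 58 s, if anything falls off the work surface, if the arm or the gripper's body presses on something with over 40 N, if the wrist force passes 120 N, or if a joint passes its speed limit or range.

### The arm

A 7-joint arm with a two-finger parallel gripper is mounted at the origin on a cart in front of the work surface, level with it; the furniture and walls round the work are solid. World frame = base frame: x ahead of the robot, y to its left, z up, the work surface at z = 0. Lengths are in m, angles in rad, forces in N, time in s.
With the tool pointing down it reaches from about 0.425 to 0.825 m from the base axis. Payload 3.6 kg.
Tool frame: the origin (TCP) lies midway between the tips of the shut fingers; the grasp point (between the pads) lies 19 mm behind it (hold_point_z is the distance from the TCP to the grasp point, in m); z points along the fingers, y is the line along which they close (so a half turn about z gives the same grasp; the last joint's range is limited). The gripper opens to 93 mm and grips with 3 to 60 N. Pads are 15 mm wide; open, the fingers measure 128 mm over their backs; the gripper's body (75 mm by 188 mm) begins 65 mm behind the grasp point.
Start: joints at [-1.29, 0.615, -0.013, 1.423, 0.008, 1.103, -0.04], TCP at [0.197, 0.619, 0.219] pointing down, gripper open.
Joint ranges: [-3.12, 3.12], [-0.3, 2.06], [-1.34, 1.32], [0.26, 2.42], [-1.36, 4.5], [0.01, 1.98], [-2.84, 2.84]. Speed limits (rad/s): [2.79, 2.79, 3.14, 3.14, 3.14, 3.14, 3.14].

### API

Orientations are given as a rotation vector (axis times angle).
In Python, from station import sense, camera, hand_in, boxes_of, hold_point_z gives the robot as it stands.
- The arm moves only by the shell command python3 -m jog 'ROWS' [FORCE]. ROWS is JSON, one flat list of numbers, 7 for each row, row after row: the shift along the world's x, y, z in units of 1 m (1.0 is 1 m), then the turn, a rotation vector about the world's x, y, z in units of 30 degrees (1.0 is 30 degrees), then the opening, from 0 (shut) to 1 (fully open). In form: [x, y, z, wx, wy, wz, jaw, x, y, z, wx, wy, wz, jaw, ...]. A call has 1 to 20 rows; each row shifts and turns the commanded pose from where the row before left it; what a row does not reach is not made up. A row lasts 1/10 s, in which the tool goes at most 50 mm and 8.59 degrees, less where a joint would pass 70% of its speed; a pose out of reach is approached as far as the arm can. A call with a number of a shift or a turn outside -1 to 1 is refused whole. A call with a gripper value outside its range is refused whole. The fingers move at their own pace and stop on an object; FORCE is the grip in N (left out, the last holds). Time passes only in rows, so rows that do not move let the fingers close. It gives the time, the measured TCP pose, the force, the opening and the grip force at its end, in the units of the state.
- sense(): the state, without advancing time (a new reading comes with each control period).
- camera(name): name is "side" or "top" or "wrist"; returns a dict with "image" (384x512x3 uint8, red, green, blue), "z_map" (384x512 float32, m along the optical axis (not along the pixel's ray), 0 where there is no reading), "fx", "fy", "cx", "cy" (pixels), "k1" (the pictures are not rectified: a ray, as slopes to the right and down, at radius r is drawn at 1 + k1 r^2 times it, then the intrinsics apply), "rvec" (rotation vector, rad) and "tvec" (3), from world to camera coordinates, as OpenCV has them. Camera axes: x right, y down, z forward; pixel columns grow to the right and rows downward; lengths in m; the calibration is good to about 2 mm. A picture is of the moment at which its call begins.
- hand_in(): hands the job in; it is judged then, once.
Trained networks look in a picture, given as the dict that the camera call returned (one of the last four; its "shot" number tells which), for a name from the list of things; names that differ only in an ending like _2 or _b are one class to them, and where a whole thing is asked for, a point or a joint stands for the part that bears it (a point fixed in the world has none). Each returns a list of dicts, best first, with "score" (0 to 1); they miss things now and then, are a little off and sometimes report something else, mostly with a low value. They report only what shows in the picture. A call takes as long as a camera call. They do not tell look-alikes from the thing itself.
- boxes_of(picture, target): "bbox" ([left, top, right, bottom] in pixels, round what is visible of it).
The state is a dict: "clock": time; "joints": joint angles; "joint_vel": joint speeds; "joint_torque": joint torques, N m; "tool_pos": TCP position; "tool_rot": TCP orientation; "ft_force": force on the tool from outside, world axes, zero at the start; "moment": the same for the moment, N m; "grip_width": opening from 0.0 (shut) to 1.0 (fully open); "gripper_force": force on a finger pad.
Only numpy, scipy, OpenCV 4.12 (cv2) and the standard library are available. Lean on these libraries where they do the work, as an engineer would, in place of code of your own. Each camera call takes 0.05 s, during which the arm holds its last target. There are 200 camera calls.

## Working session

There is one attempt and no reset: what is moved stays moved. The work goes in short steps, Python scripts to look and compute and a shell command to move; the robot and the scene stay as the last step left them, time stands still between calls to the robot, and variables do not carry over. Pictures are saved under pics/ and viewed, at most 10 in all, crops included, and the job is handed in when it is done.

```bash
ls; mkdir -p pics; cat > h.py <<'E'
import numpy as np, cv2
from scipy.spatial.transform import Rotation as R
from station import sense, camera, boxes_of
def pts(p):
    h,w=p["z_map"].shape
    u,v=np.meshgrid(np.arange(w),np.arange(h))
    K=np.array([[p["fx"],0,p["cx"]],[0,p["fy"],p["cy"]],[0,0,1.]])
    # r*(1+k1 r^2) model
    q=cv2.undistortPoints(np.stack([u,v],-1).reshape(-1,1,2).astype(np.float64),K,np.array([p["k1"],0,0,0,0.])).reshape(h,w,2)
    z=p["z_map"]; c=np.dstack([q[...,0]*z,q[...,1]*z,z])
    M=R.from_rotvec(np.ravel(p["rvec"])).as_matrix()
    W=(c-np.ravel(p["tvec"]))@M
    W[z==0]=np.nan
    return W
def proj(p,X):
    K=np.array([[p["fx"],0,p["cx"]],[0,p["fy"],p["cy"]],[0,0,1.]])
    return cv2.projectPoints(np.atleast_2d(np.float64(X)),np.float64(p["rvec"]),np.float64(p["tvec"]),K,np.array([p["k1"],0,0,0,0.]))[0].reshape(-1,2)
E
python3 - <<'E'
from h import *
ims=[]
import pickle
for n in ("top","side"):
    p=camera(n); pickle.dump(p,open(n+".pkl","wb")); W=pts(p)
    cv2.imwrite(f"pics/{n}0.png",cv2.resize(p["image"][...,::-1],None,fx=1.5,fy=1.5))
    for t in ["board","lid","case","pocket","scraper","chip0","chip1","chip2","tape_roll","mould_half","mix_cup","pinch_pot","spatula"]:
        for b in boxes_of(p,t)[:4]:
            l,tp,r,bt=map(int,b["bbox"]); w=W[(tp+bt)//2,(l+r)//2]
            print(n,t,round(b["score"],2),[l,tp,r,bt],w.round(3))
print(sense())
E
```

```text
pics
top board 0.64 [203, 160, 296, 209] [0.589 0.076 0.02 ]
top lid 0.67 [163, 160, 202, 215] [0.426 0.16  0.785]
top lid 0.58 [297, 117, 319, 144] [ 0.762 -0.114  0.006]
top lid 0.5 [245, 164, 267, 179] [0.627 0.054 0.031]
top case 0.71 [339, 142, 363, 195] [ 0.616 -0.225  0.09 ]
top pocket 0.89 [345, 143, 362, 189] [ 0.618 -0.227  0.105]
top pocket 0.72 [302, 234, 328, 258] [ 0.395 -0.116  0.029]
top scraper 0.75 [354, 151, 368, 188] [ 0.593 -0.234  0.17 ]
top chip0 0.73 [244, 163, 265, 175] [0.634 0.06  0.026]
top chip0 0.68 [379, 178, 398, 197] [ 0.572 -0.354  0.011]
top chip0 0.6 [118, 186, 137, 207] [0.562 0.451 0.009]
top chip0 0.53 [123, 242, 148, 256] [0.399 0.422 0.013]
top chip1 0.73 [244, 163, 265, 175] [0.634 0.06  0.026]
top chip1 0.68 [379, 178, 398, 197] [ 0.572 -0.354  0.011]
top chip1 0.6 [118, 186, 137, 207] [0.562 0.451 0.009]
top chip1 0.53 [123, 242, 148, 256] [0.399 0.422 0.013]
top chip2 0.73 [244, 163, 265, 175] [0.634 0.06  0.026]
top chip2 0.68 [379, 178, 398, 197] [ 0.572 -0.354  0.011]
top chip2 0.6 [118, 186, 137, 207] [0.562 0.451 0.009]
top chip2 0.53
[... 1771 characters left out ...]
ck': 1.4, 'joints': array([-1.28949537,  0.61485541, -0.01263186,  1.42339757,  0.00812662,
        1.10339503, -0.04039785]), 'joint_vel': array([ 0.00058567,  0.0001652 , -0.00086647, -0.00055837,  0.00011436,
       -0.00044976,  0.0005654 ]), 'joint_torque': array([-1.72108344e-04, -4.58820677e+01,  2.08925558e-01, -1.66026556e+01,
       -6.10916829e-02,  1.32758319e-02,  5.92234392e-05]), 'tool_pos': array([0.19688631, 0.61943786, 0.21866991]), 'tool_rot': array([-4.81453415e-01, -3.10444959e+00,  1.20764593e-06]), 'ft_force': array([-0.59032227,  0.02610365,  0.53529777]), 'moment': array([ 0.01203021, -0.01278097, -0.01779795]), 'gripper_force': 0.0, 'grip_width': 0.9976672820206345}
```

```bash
python3 - <<'E'
import pickle,cv2
p=pickle.load(open("top.pkl","rb"));im=p["image"][...,::-1]
cv2.imwrite("pics/topc.png",cv2.resize(im[100:290,110:430],None,fx=2.5,fy=2.5,interpolation=cv2.INTER_CUBIC))
p=pickle.load(open("side.pkl","rb"));im=p["image"][...,::-1]
cv2.imwrite("pics/sidec.png",cv2.resize(im[110:310,190:390],None,fx=3,fy=3,interpolation=cv2.INTER_CUBIC))
E
```

```text
(no output)
```

View pics/topc.png

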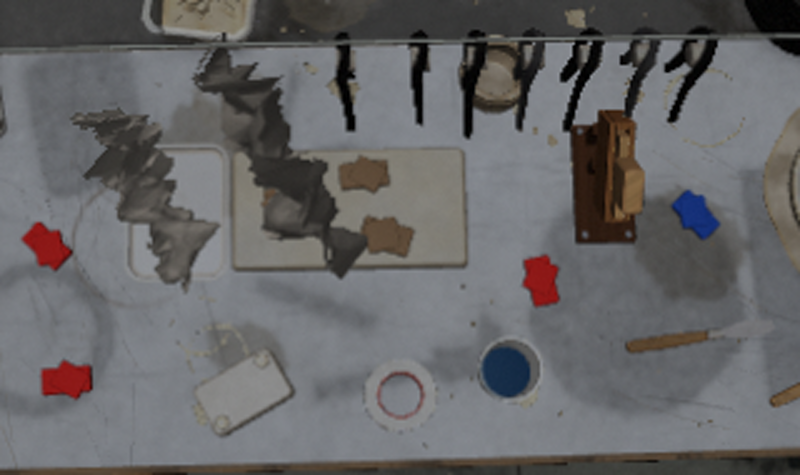

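View pics/sidec.png

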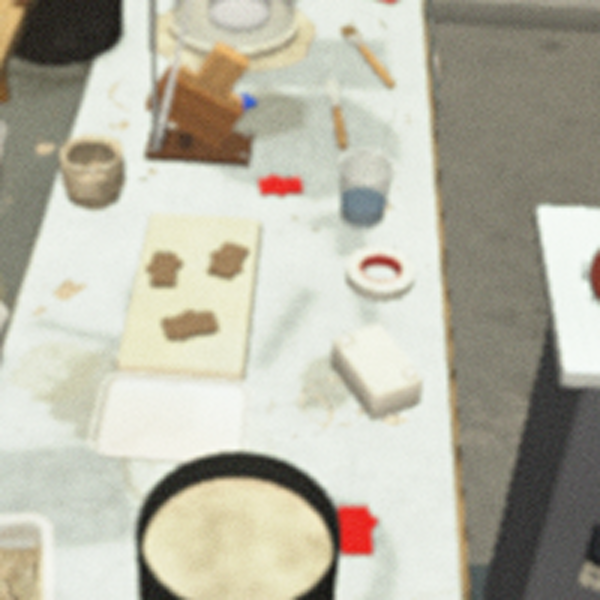

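```bash
python3 - <<'E'
import pickle; from h import *
np.set_printoptions(suppress=True,precision=3,linewidth=200)
p=pickle.load(open("top.pkl","rb"));W=pts(p)
M=R.from_rotvec(np.ravel(p["rvec"])).as_matrix();print("cam",-M.T@np.ravel(p["tvec"]))
hi=W[...,2]>0.2
n,l,s,c=cv2.connectedComponentsWithStats(hi.astype(np.uint8))
for i in range(1,n):
    if s[i,4]>15: q=W[l==i]; print(s[i],q.min(0),q.max(0),np.median(q,0))
q=pickle.load(open("side.pkl","rb"));V=pts(q)
M=R.from_rotvec(np.ravel(q["rvec"])).as_matrix();print("scam",-M.T@np.ravel(q["tvec"]))
print(V[290,270],V[280,250],V[262,270],V[300,240])
im=q["image"].astype(int)
# board mask by height in top
for nm,P,I in(("top",W,p["image"]),("side",V,q["image"])):
    h=cv2.cvtColor(I,cv2.COLOR_RGB2HSV)
    m=(h[...,1]>90)&(P[...,2]>0.012)&(P[...,2]<0.05)&(P[...,0]>.5)&(P[...,0]<.7)&(P[...,1]>-.1)&(P[...,1]<.25)
    n,l,s,c=cv2.connectedComponentsWithStats(m.astype(np.uint8))
    for i in range(1,n):
        if s[i,4]>15:
            t=P[l==i]; print(nm,"chip",s[i],c[i],t.mean(0),t.min(0),t.max(0))
# scraper/pocket in both
for nm,P in(("top",W),("side",V)):
    m=(P[...,2]>0.03)&(P[...,2]<.3)&(P[...,1]<-.13)&(P[...,1]>-.32)&(P[...,0]>.5)&(P[...,0]<.72)
    t=P[m];print(nm,len(t),t.min(0),t.max(0))
E
```

```text
cam [0.301 0.065 1.394]
[    0     0   512    86 40691] [ 0.51 -0.64  0.31] [1.02  0.717 1.09 ] [0.879 0.068 0.337]
[ 221  110  264   46 2228] [ 0.486 -0.239  0.717] [0.522 0.103 0.843] [ 0.501 -0.04   0.817]
[ 113  113  144   99 2339] [0.411 0.06  0.635] [0.529 0.24  0.842] [0.455 0.112 0.786]
[486 113  26   2  34] [ 0.503 -0.277  0.839] [ 0.506 -0.243  0.842] [ 0.504 -0.265  0.84 ]
[ 25 120  86   3 140] [0.503 0.244 0.837] [0.506 0.355 0.843] [0.504 0.299 0.84 ]
[  0 123  18   2  27] [0.503 0.366 0.838] [0.505 0.389 0.842] [0.504 0.38  0.84 ]
[453 141   7  10  17] [ 0.634 -0.506  0.2  ] [ 0.66  -0.487  0.203] [ 0.649 -0.497  0.201]
[ 138  143   60   75 1710] [0.394 0.148 0.714] [0.484 0.213 0.838] [0.438 0.179 0.798]
[   6  175   68   64 3359] [0.419 0.539 0.2  ] [0.578 0.7   0.255] [0.499 0.622 0.224]
[   0  307   85   77 3726] [0.134 0.324 0.215] [0.247 0.674 0.693] [0.177 0.474 0.622]
[266 373  40  11 267] [ 0.053 -0.049  0.2  ] [0.072 0.044 0.296] [0.066 0.008 0.27 ]
scam [0.464 1.233 1.032]
[0.498 0.616 0.228] [0.548 0.589 0.225] [0.503 0.546 0.248] [0.561 0.668 0.251]
top chip [246 163  19  13 178] [255.388 169.41 ] [0.632 0.056 0.03 ] [0.614 0.029 0.022] [0.653 0.084 0.036]
top chip [255 187  20  15 202] [264.51  193.797] [0.556 0.03  0.03 ] [0.533 0.001 0.023] [0.578 0.059 0.039]
side chip [260 192  11  10  79] [265.278 196.57 ] [0.557 0.04  0.032] [0.54  0.009 0.025] [0.575 0.065 0.038]
side chip [240 195  10  10  75] [244.267 199.307] [0.633 0.063 0.032] [0.616 0.037 0.025] [0.649 0.09  0.036]
side chip [245 215  17   7  92] [252.913 217.913] [0.59  0.16  0.032] [0.562 0.141 0.025] [0.617 0.18  0.036]
top 782 [ 0.551 -0.257  0.03 ] [ 0.718 -0.13   0.177]
side 659 [ 0.555 -0.256  0.03 ] [ 0.698 -0.216  0.18 ]
```

```bash
python3 - <<'E'
import pickle; from h import *
np.set_printoptions(suppress=True,precision=4,linewidth=200)
for nm in("top","side"):
    p=pickle.load(open(nm+".pkl","rb"));P=pts(p)
    m=(P[...,2]>0.011)&(P[...,2]<.045)&(abs(P[...,0]-.59)<.13)&(P[...,1]>-.12)&(P[...,1]<.205)
    n,l,s,c=cv2.connectedComponentsWithStats(m.astype(np.uint8)); i=1+np.argmax(s[1:,4]); t=P[l==i]
    print(nm,"board",cv2.minAreaRect((t[:,:2]).astype(np.float32)*1000),np.median(t[:,2]))
    m=(P[...,2]>0.03)&(P[...,2]<.3)&(P[...,1]<-.13)&(P[...,1]>-.32)&(P[...,0]>.5)&(P[...,0]<.70)
    n,l,s,c=cv2.connectedComponentsWithStats(m.astype(np.uint8)); i=1+np.argmax(s[1:,4]); t=P[l==i]
    print(nm,"case",len(t),cv2.minAreaRect((t[:,:2]).astype(np.float32)*1000))
    g=t[t[:,2]>.13]; print(" grip",len(g),g.min(0),g.max(0),g.mean(0))
    for z in np.arange(.03,.19,.01):
        k=t[abs(t[:,2]-z)<.005]
        if len(k): print("  z%.3f"%z,len(k),np.percentile(k[:,0],[3,50,97]),np.percentile(k[:,1],[3,50,97]))
    # base plate
    m=(P[...,2]>0.006)&(P[...,2]<.03)&(P[...,1]<-.13)&(P[...,1]>-.32)&(P[...,0]>.5)&(P[...,0]<.72)&(p["image"].max(2)<110)
    t=P[m]; print(" base",len(t),t.min(0),t.max(0),cv2.minAreaRect((t[:,:2]).astype(np.float32)*1000))
E
```

```text
top board ((592.092041015625, 34.797760009765625), (204.40589904785156, 150.16915893554688), 89.74710083007812) 0.020000618265816932
top case 777 ((622.74853515625, -238.75347900390625), (36.99338912963867, 142.49932861328125), 89.74057006835938)
 grip 276 [ 0.5515 -0.2533  0.1301] [ 0.6612 -0.2271  0.1772] [ 0.5918 -0.2382  0.1543]
  z0.030 14 [0.5853 0.6319 0.6797] [-0.2292 -0.2252 -0.2219]
  z0.040 17 [0.5909 0.6311 0.6575] [-0.226  -0.2244 -0.2205]
  z0.050 34 [0.575  0.6272 0.682 ] [-0.2269 -0.225  -0.2212]
  z0.060 31 [0.5706 0.6357 0.6794] [-0.2262 -0.2254 -0.2218]
  z0.070 53 [0.5587 0.5819 0.6904] [-0.253  -0.2263 -0.2246]
  z0.080 59 [0.5613 0.599  0.6924] [-0.2526 -0.2268 -0.2244]
  z0.090 62 [0.5586 0.5958 0.6867] [-0.2445 -0.2291 -0.2248]
  z0.100 47 [0.5696 0.6188 0.6798] [-0.2421 -0.2273 -0.225 ]
  z0.110 58 [0.6052 0.6358 0.6739] [-0.2564 -0.2323 -0.2252]
  z0.120 76 [0.5804 0.6436 0.6675] [-0.2545 -0.2322 -0.2257]
  z0.130 92 [0.5791 0.6402 0.6657] [-0.2541 -0.2392 -0.2278]
  z0.140 36 [0.565  0.6133 0.6598] [-0.2459 -0.2317 -0.2278]
  z0.150 50 [0.5518 0.5615 0.6097
[... 1147 characters left out ...]
1 [0.5724 0.6071 0.65  ] [-0.2417 -0.2301 -0.22  ]
  z0.110 42 [0.5797 0.624  0.6555] [-0.2399 -0.2296 -0.2214]
  z0.120 44 [0.5743 0.6179 0.6528] [-0.2407 -0.232  -0.2232]
  z0.130 49 [0.5724 0.6152 0.651 ] [-0.2454 -0.2319 -0.2243]
  z0.140 39 [0.5622 0.5953 0.6453] [-0.2414 -0.2314 -0.2251]
  z0.150 33 [0.5552 0.5866 0.6154] [-0.2433 -0.2308 -0.2251]
  z0.160 37 [0.5602 0.5791 0.6084] [-0.2486 -0.232  -0.2219]
  z0.170 23 [0.5735 0.5876 0.6014] [-0.2462 -0.2335 -0.2256]
  z0.180 4 [0.5876 0.5901 0.5953] [-0.2412 -0.2377 -0.2343]
 base 134 [ 0.5525 -0.261   0.0066] [ 0.6849 -0.196   0.0299] ((617.9485473632812, -227.262451171875), (63.21669387817383, 131.34288024902344), 86.98138427734375)
```

```bash
python3 - <<'E'
import pickle; from h import *
np.set_printoptions(suppress=True,precision=3,linewidth=200)
p=pickle.load(open("top.pkl","rb"));P=pts(p)
t=P[300:384,0:90].reshape(-1,3); t=t[t[:,2]>.2]; d=np.array([.197,.619])/.65
r=t[:,:2]@d
for a in np.arange(.3,.76,.03):
    k=t[abs(r-a)<.015]
    if len(k): print(round(a,2),len(k),k[:,2].min(),k[:,2].max())
t=P[113:225,110:300].reshape(-1,3); t=t[(t[:,2]>.5)]
for z in np.arange(.62,.86,.02):
    k=t[abs(t[:,2]-z)<.01]
    if len(k): print("cloth",round(z,2),len(k),k.min(0),k.max(0))
E
```

```text
0.36 38 0.6581922216041978 0.6836688456810789
0.39 235 0.6436140124268231 0.6933885005498683
0.42 410 0.628009756004775 0.6924479184002843
0.45 464 0.6287539434517795 0.6865810708978578
0.48 554 0.6032702346263474 0.671723750170487
0.51 277 0.587386196108735 0.656244144488222
0.54 111 0.3287101187658159 0.6197101137723636
0.57 507 0.23822890326009385 0.3483234964072851
0.6 611 0.22314311249828028 0.44094417826026777
0.63 364 0.3136480955308269 0.44749949685911466
0.66 69 0.31257033240040916 0.4021218848369127
0.69 81 0.21538107665629583 0.3270878246503765
0.72 5 0.25368695897663 0.313791073537231
cloth 0.64 87 [0.413 0.06  0.635] [0.511 0.156 0.65 ]
cloth 0.66 136 [0.412 0.063 0.65 ] [0.499 0.137 0.67 ]
cloth 0.68 123 [0.411 0.073 0.67 ] [0.492 0.135 0.69 ]
cloth 0.7 171 [0.412 0.079 0.69 ] [0.498 0.148 0.71 ]
cloth 0.72 375 [ 0.394 -0.005  0.71 ] [0.518 0.184 0.73 ]
cloth 0.74 272 [ 0.397 -0.004  0.73 ] [0.529 0.212 0.75 ]
cloth 0.76 419 [ 0.395 -0.002  0.75 ] [0.524 0.213 0.77 ]
cloth 0.78 627 [ 0.397 -0.001  0.77 ] [0.512 0.211 0.79 ]
cloth 0.8 700 [0.401 0.001 0.79 ] [0.517 0.213 0.81 ]
cloth 0.82 1073 [0.401 0.001 0.81 ] [0.516 0.213 0.83 ]
cloth 0.84 780 [0.408 0.003 0.83 ] [0.513 0.244 0.843]
```

```bash
python3 -m jog '[0.02,-0.025,-0.0125,0,0,0.15,1, 0.02,-0.025,-0.0125,0,0,0.15,1, 0.02,-0.025,-0.0125,0,0,0.15,1, 0.02,-0.025,-0.0125,0,0,0.136,1, 0.02,-0.025,-0.0125,0,0,0,1, 0.02,-0.025,-0.0125,0,0,0,1, 0.02,-0.025,-0.0125,0,0,0,1, 0.02,-0.025,-0.0125,0,0,0,1, 0.028,-0.018,-0.0045,0,0,0,1, 0.028,-0.018,-0.0045,0,0,0,1, 0.028,-0.018,-0.0045,0,0,0,1, 0.028,-0.018,-0.0045,0,0,0,1, 0.028,-0.018,-0.0045,0,0,0,1, 0.028,-0.018,-0.0045,0,0,0,1, 0.028,-0.018,-0.0045,0,0,0,1, 0.028,-0.018,-0.0045,0,0,0,1, 0.026,-0.016,-0.004,0,0,0,1]' 20
python3 -c "
from station import sense
s=sense();print(s['joints'],s['ft_force'])"
```

```text
clock: 3.1
tool_pos: [0.6085, 0.258, 0.0785]
tool_rot: [0.003, 3.141, -0.001]
ft_force: [-0.4, 1.0, 0.5]
grip_width: 0.999
gripper_force: 0.0
[-0.36807824  0.77919786 -0.11780066  1.53178492  0.11217854  0.83697319
  1.04147009] [-0.40021891  0.99405599  0.45227939]
```

```bash
python3 - <<'E'
from h import *; import pickle
np.set_printoptions(suppress=True,precision=3,linewidth=200)
P={}
for n in("top","side"):
    p=camera(n);pickle.dump(p,open(n+"1.pkl","wb"));P[n]=pts(p)
    cv2.imwrite(f"pics/{n}1.png",p["image"][...,::-1])
a=cv2.imread("pics/top1.png");b=cv2.imread("pics/side1.png")
cv2.imwrite("pics/both1.png",np.hstack([a[60:384,60:440],b[0:324,100:500]]))
d=np.array([.6085,.258])/.661;nrm=np.array([-d[1],d[0]])
for n in P:
    t=P[n].reshape(-1,3);r=t[:,:2]@d;o=t[:,:2]@nrm
    k=(abs(o)<.1)&(t[:,2]>.15)&(r>.2)&(r<.75)
    for a in np.arange(.25,.75,.03):
        m=k&(abs(r-a)<.015)
        if m.sum()>3: print(n,round(a,2),m.sum(),np.percentile(t[m,2],[2,50,98]),np.percentile(o[m],[2,98]))
E
```

```text
top 0.25 738 [0.521 0.561 0.583] [-0.062  0.019]
top 0.28 813 [0.552 0.591 0.613] [-0.063  0.017]
top 0.31 926 [0.582 0.625 0.647] [-0.065  0.015]
top 0.34 1118 [0.637 0.657 0.682] [-0.07   0.013]
top 0.37 1319 [0.661 0.685 0.696] [-0.076  0.022]
top 0.4 1215 [0.66  0.686 0.695] [-0.088  0.023]
top 0.43 1455 [0.623 0.688 0.832] [-0.098  0.01 ]
top 0.46 1644 [0.604 0.753 0.835] [-0.087  0.003]
top 0.49 1287 [0.582 0.79  0.836] [-0.092  0.012]
top 0.52 1143 [0.55  0.751 0.841] [-0.087  0.007]
top 0.55 613 [0.517 0.841 1.088] [-0.049  0.035]
top 0.58 398 [0.205 0.529 1.089] [-0.064  0.095]
top 0.61 231 [0.186 0.477 0.503] [-0.068 -0.009]
top 0.64 370 [0.184 0.456 0.476] [-0.067  0.047]
top 0.67 487 [0.181 0.43  0.452] [-0.048  0.094]
top 0.7 114 [0.201 0.419 0.431] [-0.036  0.084]
top 0.73 9 [0.2   0.205 0.207] [0.071 0.076]
side 0.25 335 [0.445 0.505 0.57 ] [-0.012  0.024]
side 0.28 356 [0.475 0.536 0.597] [-0.014  0.023]
side 0.31 370 [0.504 0.563 0.634] [-0.014  0.021]
side 0.34 439 [0.534 0.603 0.671] [-0.015  0.021]
side 0.37 467 [0.564 0.641 0.695] [-0.057  0.028]
side 0.4 592 [0.592 0.666 0.694] [-0.068  0.028]
side 0.43 921 [0.58  0.658 0.763] [-0.096  0.021]
side 0.46 885 [0.55  0.641 0.764] [-0.08   0.013]
side 0.49 1036 [0.526 0.659 0.769] [-0.094  0.016]
side 0.52 1081 [0.498 0.659 0.761] [-0.08   0.018]
side 0.55 522 [0.465 0.534 0.734] [-0.088  0.022]
side 0.58 432 [0.436 0.5   0.532] [-0.028  0.025]
side 0.61 555 [0.181 0.458 0.505] [-0.062  0.03 ]
side 0.64 710 [0.178 0.398 0.475] [-0.036  0.042]
side 0.67 956 [0.174 0.323 0.451] [-0.039  0.087]
side 0.7 749 [0.168 0.328 0.429] [-0.037  0.08 ]
side 0.73 78 [0.164 0.199 0.208] [0.045 0.071]
```

View pics/both1.png

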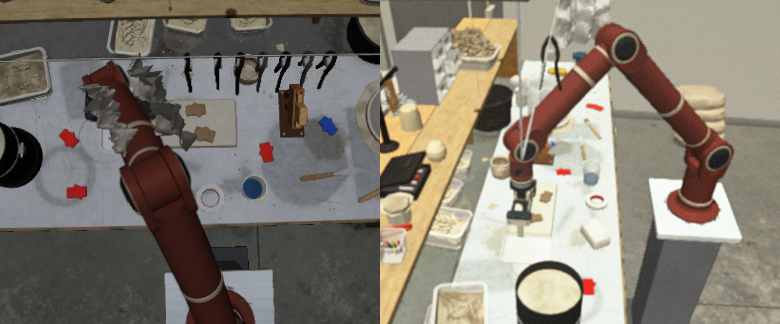

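```bash
python3 - <<'E'
from h import *; import pickle
np.set_printoptions(suppress=True,precision=3,linewidth=200)
for n in("top","side"):
    p=pickle.load(open(n+".pkl","rb"));P=pts(p).reshape(-1,3)
    for y in np.arange(-.35,.46,.1):
        k=P[(abs(P[:,1]-y)<.05)&(P[:,2]>.1)&(P[:,2]<.63)&(P[:,0]>.7)]
        if len(k): print(n,round(y,2),len(k),"minx",np.percentile(k[:,0],[0,1,5]),"z there",k[k[:,0]<np.percentile(k[:,0],2)][:4,2])
E
```

```text
top -0.35 3955 minx [0.795 0.797 0.802] z there [0.337 0.337 0.337 0.338]
top -0.25 2960 minx [0.795 0.797 0.799] z there [0.338 0.337 0.336 0.337]
top -0.15 3138 minx [0.794 0.797 0.8  ] z there [0.338 0.337 0.34  0.338]
top -0.05 3135 minx [0.797 0.798 0.8  ] z there [0.342 0.34  0.338 0.338]
top 0.05 3118 minx [0.796 0.798 0.801] z there [0.339 0.341 0.337 0.336]
top 0.15 3091 minx [0.752 0.756 0.8  ] z there [0.627 0.625 0.618 0.61 ]
top 0.25 3274 minx [0.795 0.797 0.8  ] z there [0.34  0.339 0.338 0.338]
top 0.35 3464 minx [0.796 0.797 0.8  ] z there [0.339 0.34  0.338 0.338]
top 0.45 3080 minx [0.794 0.797 0.8  ] z there [0.339 0.338 0.338 0.337]
side -0.35 1702 minx [0.796 0.798 0.812] z there [0.342 0.342 0.342 0.333]
side -0.25 1500 minx [0.795 0.797 0.814] z there [0.336 0.337 0.336 0.329]
side -0.15 3000 minx [0.796 0.798 0.837] z there [0.34  0.343 0.337 0.339]
side -0.05 3422 minx [0.796 0.799 0.83 ] z there [0.337 0.337 0.337 0.34 ]
side 0.05 1673 minx [0.796 0.797 0.806] z there [0.336 0.332 0.331 0.323]
side 0.15 2482 minx [0.751 0.756 0.804] z there [0.626 0.618 0.616 0.612]
side 0.25 3469 minx [0.796 0.798 0.814] z there [0.34  0.339 0.334 0.337]
side 0.35 5492 minx [0.796 0.798 0.822] z there [0.34  0.337 0.34  0.337]
side 0.45 4736 minx [0.797 0.798 0.813] z there [0.335 0.342 0.337 0.332]
```

```bash
cat > cl.py <<'E'
from h import *; import pickle
np.set_printoptions(suppress=True,precision=3,linewidth=200)
L1,L2,Z0,T=.547,.375,.243,.3015
def segd(P,a,b):
    d=b-a; t=np.clip((P-a)@d/(d@d),0,1); return np.linalg.norm(P-a-t[:,None]*d,axis=1)
def arm(tcp,z):  # tcp, tool z axis -> shoulder, elbow, wrist (no swivel)
    w=np.array(tcp)-T*np.array(z); s=np.array([0,0,Z0]); v=w-s; D=np.linalg.norm(v)
    a=np.arccos((L1**2+D**2-L2**2)/(2*L1*D)); h=np.hypot(v[0],v[1]); el=np.arctan2(v[2],h)+a
    u=v[:2]/h; e=s+L1*np.r_[u*np.cos(el),np.sin(el)]
    return s,e,w
clo=[];she=[]
for n in("top","side"):
    Q=pts(pickle.load(open(n+".pkl","rb"))); k=Q.reshape(-1,3)
    clo.append(k[(k[:,0]>.35)&(k[:,0]<.78)&(k[:,2]>.58)&(k[:,2]<.9)&(k[:,1]<.4)&(k[:,1]>-.45)])
    she.append(k[(k[:,0]>.79)&(k[:,0]<.9)&(k[:,2]>.2)&(k[:,2]<.5)&(abs(k[:,1])<.5)])
clo=np.vstack(clo);she=np.vstack(she)
E
cat > t.py <<'E'
from cl import *
# validate
s,e,w=arm([.6085,.258,.0785],[0,0,-1]); print(e,w)
for n in("top1","side1"):
    p=pickle.load(open(n+".pkl","rb"));Q=pts(p);h=cv2.cvtColor(p["image"],cv2.COLOR_RGB2HSV)
    red=((h[...,0]<8)|(h[...,0]>172))&(h[...,1]>110)&(Q[...,2]>.3)
    t=Q[red]; d=np.minimum(segd(t,s,e),segd(t,e,w)); fr=segd(t,e,w)<segd(t,s,e)
    print(n,len(t),"fore",np.percentile(d[fr],[2,25,50,75,95]),"upper",np.percentile(d[~fr],[2,25,50,75,95]))
print(len(clo),len(she),clo.min(0),clo.max(0))
for x in(.56,.594,.63):
  for th in(0,10,20,30):
    a=np.radians(th); z=np.array([-np.sin(a),0,-np.cos(a)]); o=[]
    for y in(-.05,.0,.05,.1,.15,.2,.25,.3):
        g=np.array([x,y,.022+.105]); tcp=g+.019*z
        s,e,w=arm(tcp,z); dc=np.minimum(segd(clo,s,e),segd(clo,e,w)); o.append((round(dc.min(),3),round(segd(she,tcp-.08*z,w).min(),3)))
    print(x,th,*o)
E
python3 t.py
```

```text
[0.353 0.15  0.633] [0.609 0.258 0.38 ]
top1 10960 fore [0.038 0.051 0.055 0.061 0.451] upper [0.034 0.053 0.059 0.064 0.081]
side1 6732 fore [0.012 0.031 0.044 0.055 0.466] upper [0.017 0.024 0.03  0.04  0.065]
8650 25308 [ 0.394 -0.277  0.581] [0.758 0.389 0.843]
0.56 0 (np.float64(0.11), np.float64(0.237)) (np.float64(0.081), np.float64(0.236)) (np.float64(0.058), np.float64(0.237)) (np.float64(0.043), np.float64(0.236)) (np.float64(0.05), np.float64(0.237)) (np.float64(0.074), np.float64(0.235)) (np.float64(0.093), np.float64(0.235)) (np.float64(0.1), np.float64(0.236))
0.56 10 (np.float64(0.102), np.float64(0.198)) (np.float64(0.073), np.float64(0.197)) (np.float64(0.048), np.float64(0.197)) (np.float64(0.032), np.float64(0.195)) (np.float64(0.038), np.float64(0.197)) (np.float64(0.061), np.float64(0.195)) (np.float64(0.08), np.float64(0.194)) (np.float64(0.098), np.float64(0.196))
0.56 20 (np.float64(0.099), np.float64(0.151)) (np.float64(0.07), np.float64(0.151)) (np.float64(0.045), np.float64(0.151)) (np.float64(0.03), np.float64(0.149)) (np.float64(0.032), np.float64(0.151))
[... 2278 characters left out ...]
.075), np.float64(0.125)) (np.float64(0.095), np.float64(0.128))
0.63 20 (np.float64(0.099), np.float64(0.086)) (np.float64(0.073), np.float64(0.085)) (np.float64(0.052), np.float64(0.085)) (np.float64(0.043), np.float64(0.083)) (np.float64(0.049), np.float64(0.085)) (np.float64(0.067), np.float64(0.084)) (np.float64(0.083), np.float64(0.082)) (np.float64(0.107), np.float64(0.084))
0.63 30 (np.float64(0.119), np.float64(0.04)) (np.float64(0.098), np.float64(0.039)) (np.float64(0.085), np.float64(0.04)) (np.float64(0.082), np.float64(0.037)) (np.float64(0.092), np.float64(0.039)) (np.float64(0.1), np.float64(0.038)) (np.float64(0.116), np.float64(0.036)) (np.float64(0.142), np.float64(0.039))
```

```bash
cat > t2.py <<'E'
from cl import *
def qs(tcp,z,th):
    s,e,w=arm(tcp,z); u=(w-s)[:2]/np.linalg.norm((w-s)[:2]); er=(e-s)[:2]@u; wr=(w-s)[:2]@u
    q2=np.arctan2(er,e[2]-Z0); f=np.arctan2(wr-er,w[2]-e[2]); return q2,f-q2,np.pi-f+np.radians(th)
for x in(.565,.594,.62):
  for th in(-50,-40,-30,-25,-20,-10,30):
    a=np.radians(th); z=np.array([-np.sin(a),0,-np.cos(a)]); o=[]
    for y in(-.05,.0,.05,.1,.15,.2,.3):
        g=np.array([x,y,.022+.105]); tcp=g+.019*z
        s,e,w=arm(tcp,z); dc=np.minimum(segd(clo,s,e),segd(clo,e,w)); o.append(float(round(dc.min(),3)))
    a2=np.radians(th-30); z2=np.array([-np.sin(a2),0,-np.cos(a2)]); G=[]
    for k in(.105,.175):
        g=np.array([.637-.5*k,-.238,.05+.866*k]); G.append(np.round(qs(g+.019*z2,z2,th-30),2))
    print(x,th,o,"q push",np.round(qs(tcp,z,th),2),"q case",*G)
E
python3 t2.py
```

```text
0.565 -50 [0.151, 0.115, 0.093, 0.096, 0.107, 0.114, 0.153] q push [ 0.69  2.15 -0.57] q case [ 0.95 -3.94  4.73] [ 0.8  -3.86  4.8 ]
0.565 -40 [0.156, 0.128, 0.11, 0.107, 0.12, 0.127, 0.146] q push [ 0.64  2.06 -0.26] q case [ 0.83 -3.96  5.05] [ 0.67  2.39 -1.14]
0.565 -30 [0.15, 0.123, 0.104, 0.099, 0.108, 0.127, 0.137] q push [0.62 1.95 0.04] q case [ 0.72  2.28 -0.9 ] [ 0.56  2.32 -0.79]
0.565 -25 [0.144, 0.117, 0.097, 0.09, 0.098, 0.118, 0.13] q push [0.62 1.9  0.19] q case [ 0.68  2.24 -0.74] [ 0.52  2.28 -0.62]
0.565 -20 [0.136, 0.109, 0.088, 0.08, 0.088, 0.108, 0.123] q push [0.63 1.84 0.33] q case [ 0.64  2.2  -0.57] [ 0.49  2.23 -0.45]
0.565 -10 [0.121, 0.093, 0.071, 0.059, 0.067, 0.089, 0.109] q push [0.66 1.71 0.59] q case [ 0.6   2.1  -0.25] [ 0.45  2.13 -0.14]
0.565 30 [0.098, 0.072, 0.05, 0.04, 0.045, 0.065, 0.106] q push [0.95 1.16 1.56] q case [0.68 1.59 0.86] [0.57 1.63 0.94]
0.594 -50 [0.145, 0.11, 0.087, 0.087, 0.105, 0.107, 0.141] q push [ 0.7   2.09 -0.52] q case [ 0.95 -3.94  4.73] [ 0.8  -3.86  4.8 ]
0.594 -40 [0.147, 0.118, 0.098, 0.094, 0.106, 0.118, 0.134]
[... 926 characters left out ...]
1.94 -0.18] q case [ 0.83 -3.96  5.05] [ 0.67  2.39 -1.14]
0.62 -30 [0.131, 0.103, 0.081, 0.072, 0.081, 0.103, 0.117] q push [0.67 1.83 0.12] q case [ 0.72  2.28 -0.9 ] [ 0.56  2.32 -0.79]
0.62 -25 [0.125, 0.098, 0.075, 0.064, 0.073, 0.094, 0.111] q push [0.68 1.77 0.26] q case [ 0.68  2.24 -0.74] [ 0.52  2.28 -0.62]
0.62 -20 [0.119, 0.091, 0.068, 0.056, 0.064, 0.086, 0.106] q push [0.69 1.7  0.4 ] q case [ 0.64  2.2  -0.57] [ 0.49  2.23 -0.45]
0.62 -10 [0.108, 0.079, 0.056, 0.04, 0.047, 0.071, 0.098] q push [0.73 1.56 0.68] q case [ 0.6   2.1  -0.25] [ 0.45  2.13 -0.14]
0.62 30 [0.114, 0.092, 0.077, 0.073, 0.083, 0.092, 0.134] q push [1.04 0.93 1.69] q case [0.68 1.59 0.86] [0.57 1.63 0.94]
```

```bash
cat > t3.py <<'E'
from cl import *
def chk(name,A,B,ta,tb,ya=0,yb=0,n=12):
    o=[]
    for k in np.linspace(0,1,n):
        th=np.radians(ta+(tb-ta)*k); yw=np.radians(ya+(yb-ya)*k); p=np.array(A)*(1-k)+np.array(B)*k
        z=np.array([-np.sin(th)*np.cos(yw),-np.sin(th)*np.sin(yw),-np.cos(th)])
        s,e,w=arm(p,z); d=min(segd(clo,s,e).min(),segd(clo,e,w).min()); o.append((d,segd(she,p-.08*z,w).min(),np.linalg.norm(w-s)))
    print(name,np.min(o,0).round(3),"maxD",max(q[2] for q in o).round(3))
P0=[.6085,.258,.0785];P1=[.46,.258,.11];P2=[.46,-.1,.12];P3=[.58,-.238,.21];G=[.585,-.238,.125]
chk("a",P0,P1,0,0);chk("b",P1,P2,0,0);chk("c",P2,P3,0,-5);chk("d",P3,G,-5,-5)
g=G;D1=[.55,-.238,.19]; chk("draw",G,D1,-5,-5); D2=[.55,-.15,.15]; chk("mv",D1,D2,-5,-5); chk("up",D2,D2,-5,25)
chk("rot",D2,D2,25,25,0,-180,20)
for x in(.56,.594,.62): chk("push",[x,-.1,.108],[x,.3,.108],-25,-25); chk("push hi",[x,-.1,.135],[x,.3,.135],-25,-25)
E
python3 t3.py
```

```text
a [0.085 0.186 0.554] maxD 0.675
b [0.085 0.335 0.492] maxD 0.554
c [0.162 0.225 0.503] maxD 0.659
d [0.162 0.225 0.634] maxD 0.659
draw [0.178 0.228 0.626] maxD 0.634
mv [0.173 0.257 0.583] maxD 0.626
up [0.144 0.143 0.583] maxD 0.717
rot [0.145 0.143 0.483] maxD 0.72
push [0.097 0.303 0.454] maxD 0.544
push hi [0.101 0.292 0.463] maxD 0.552
push [0.08  0.272 0.487] maxD 0.572
push hi [0.083 0.261 0.495] maxD 0.579
push [0.069 0.249 0.512] maxD 0.593
push hi [0.07  0.237 0.52 ] maxD 0.6
```

```bash
python3 -m jog '[-0.03,0,0.006,0,0,0,1, -0.03,0,0.006,0,0,0,1, -0.03,0,0.006,0,0,0,1, -0.03,0,0.006,0,0,0,1, -0.03,0,0.006,0,0,0,1, 0,-0.04,0.001,0,0,0,1, 0,-0.04,0.001,0,0,0,1, 0,-0.04,0.001,0,0,0,1, 0,-0.04,0.001,0,0,0,1, 0,-0.04,0.001,0,0,0,1, 0,-0.04,0.001,0,0,0,1, 0,-0.04,0.001,0,0,0,1, 0,-0.04,0.001,0,0,0,1, 0,-0.04,0.001,0,0,0,1, 0.02,-0.023,0.015,0,-0.04,0,1, 0.02,-0.023,0.015,0,-0.04,0,1, 0.02,-0.023,0.015,0,-0.04,0,1, 0.02,-0.023,0.015,0,-0.047,0,1, 0.02,-0.023,0.015,0,0,0,1, 0.015,-0.023,0.015,0,0,0,1]'
python3 - <<'E'
from h import *; import pickle
np.set_printoptions(suppress=True,precision=4,linewidth=200)
s=sense();print(s['joints'])
p=camera("wrist");pickle.dump(p,open("w1.pkl","wb"));P=pts(p)
cv2.imwrite("pics/w1.png",p["image"][...,::-1])
print(boxes_of(p,"scraper")[:2],boxes_of(p,"pocket")[:2])
c=(P[...,1]<-.18)&(P[...,1]>-.30)&(P[...,0]>.5)&(P[...,0]<.72)
for z in np.arange(.06,.19,.01):
    k=P[c&(abs(P[...,2]-z)<.003)]
    if len(k)>5: print("z%.3f"%z,len(k),np.percentile(k[:,0],[2,50,98]),np.percentile(k[:,1],[2,50,98]))
E
```

```text
clock: 5.2
tool_pos: [0.5729, -0.2383, 0.2087]
tool_rot: [-0.001, 3.053, 0.001]
ft_force: [-0.2, -0.0, 0.2]
grip_width: 1.0
gripper_force: 0.0
[ 0.5005  0.5447 -0.1997  1.6031  0.0922  0.9211  1.8517]
[{'bbox': [236.7, 164.2, 274.6, 274.6], 'score': 0.68}] [{'bbox': [327.5, 267.2, 382.2, 344.0], 'score': 0.61}]
z0.060 17 [0.5737 0.6708 0.6812] [-0.2591 -0.2203 -0.2201]
z0.070 78 [0.5598 0.5612 0.6784] [-0.254  -0.2394 -0.2244]
z0.080 178 [0.5671 0.5725 0.5782] [-0.2539 -0.2306 -0.224 ]
z0.090 131 [0.5598 0.5639 0.5689] [-0.2443 -0.2389 -0.2336]
z0.100 7 [0.6433 0.6451 0.6721] [-0.2453 -0.2323 -0.2322]
z0.110 56 [0.6303 0.6535 0.6679] [-0.2536 -0.2472 -0.2244]
z0.120 259 [0.6366 0.6429 0.6597] [-0.2551 -0.2426 -0.2244]
z0.130 546 [0.6267 0.6568 0.6629] [-0.2541 -0.2397 -0.2255]
z0.140 19 [0.6417 0.6435 0.6448] [-0.2448 -0.2414 -0.2355]
z0.150 224 [0.5529 0.5548 0.563 ] [-0.2508 -0.2387 -0.2273]
z0.160 577 [0.5619 0.5687 0.577 ] [-0.2506 -0.2387 -0.2274]
z0.170 626 [0.579  0.5862 0.597 ] [-0.2505 -0.2394 -0.2282]
```

View pics/w1.png

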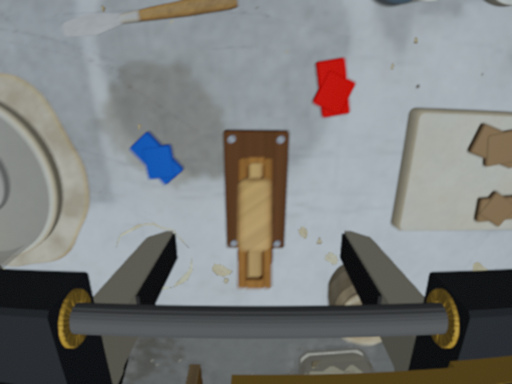

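```bash
python3 -m jog '[0.008,-0.001,0,0,0,0,1, 0.008,0,-0.01,0,0,0,1, 0,0,-0.026,0,0,0,1, 0,0,-0.026,0,0,0,1, 0,0,-0.025,0,0,0,1, 0,0,0,0,0,0,0, 0,0,0,0,0,0,0, 0,0,0,0,0,0,0, 0,0,0,0,0,0,0, 0,0,0,0,0,0,0, 0,0,0,0,0,0,0]' 50
```

```text
clock: 6.45
tool_pos: [0.5882, -0.2397, 0.1214]
tool_rot: [0.002, 3.053, -0.001]
ft_force: [-0.0, 0.2, 0.4]
grip_width: 0.532
gripper_force: 0.0
```

```bash
python3 -m jog '[0,0,0,0,0,0,0, 0,0,0,0,0,0,0, 0,0,0,0,0,0,0, 0,0,0,0,0,0,0, 0,0,0,0,0,0,0, 0,0,0,0,0,0,0]' 50
```

```text
clock: 7.05
tool_pos: [0.5879, -0.2396, 0.1207]
tool_rot: [0.001, 3.054, -0.0]
ft_force: [-0.2, -0.4, 0.9]
grip_width: 0.257
gripper_force: 50.0
```

```bash
python3 -m jog '[-0.002,0,0.00346,0,0,0,0, -0.004,0,0.00693,0,0,0,0, -0.004,0,0.00693,0,0,0,0]'; python3 -m jog '[-0.005,0,0.00866,0,0,0,0, -0.005,0,0.00866,0,0,0,0, -0.005,0,0.00866,0,0,0,0, -0.005,0,0.00866,0,0,0,0, -0.005,0,0.00866,0,0,0,0, -0.005,0,0.00866,0,0,0,0]'
```

```text
clock: 7.35
tool_pos: [0.5776, -0.2395, 0.1384]
tool_rot: [0.001, 3.054, 0.0]
ft_force: [1.0, -0.3, -1.0]
grip_width: 0.257
gripper_force: 50.0
clock: 7.95
tool_pos: [0.5471, -0.2396, 0.1906]
tool_rot: [0.002, 3.055, 0.0]
ft_force: [-0.0, -0.8, -0.9]
grip_width: 0.255
gripper_force: 50.0
```

```bash
python3 -m jog '[0,0.025,0,0,0,0,0, 0,0.025,0,0,0.1,0,0, 0,0.02,-0.005,0,0.225,0,0, 0,0.02,-0.005,0,0.225,0,0, 0,0,-0.01,0,0.225,0,0, 0,0,-0.01,0,0.225,0,0, 0,0,0,0,0,-0.27,0, 0,0,0,0,0,-0.27,0, 0,0,0,0,0,-0.27,0, 0,0,0,0,0,-0.27,0, 0,0,0,0,0,-0.27,0, 0,0,0,0,0,-0.27,0, 0,0,0,0,0,-0.27,0, 0,0,0,0,0,-0.27,0]'
python3 -m jog '[0,0,0,0,0,-0.27,0, 0,0,0,0,0,-0.27,0, 0,0,0,0,0,-0.27,0, 0,0,0,0,0,-0.27,0, 0,0,0,0,0,-0.27,0, 0,0,0,0,0,-0.27,0, 0,0,0,0,0,-0.27,0, 0,0,0,0,0,-0.27,0, 0,0,0,0,0,-0.27,0, 0,0,0,0,0,-0.27,0, 0,0,0,0,0,-0.27,0, 0,0,0,0,0,-0.27,0, 0,0,0,0,0,-0.27,0, 0,0,0,0,0,-0.27,0, 0,0,0,0,0,-0.06,0]'
python3 - <<'E'
from h import *
np.set_printoptions(suppress=True,precision=4)
s=sense();print(s['joints'],R.from_rotvec(s['tool_rot']).as_matrix())
E
```

```text
clock: 9.35
tool_pos: [0.5481, -0.1502, 0.1601]
tool_rot: [-1.485, -2.322, -0.328]
ft_force: [-0.2, 0.0, -1.0]
grip_width: 0.258
gripper_force: 49.9
clock: 10.85
tool_pos: [0.5477, -0.1469, 0.1602]
tool_rot: [-3.065, 0.001, -0.679]
ft_force: [0.2, -0.1, -1.7]
grip_width: 0.258
gripper_force: 50.0
[ 0.0259  0.449   0.3745  2.1218 -1.0616  0.3453 -0.2681] [[ 0.9063  0.0001  0.4226]
 [-0.001  -1.      0.0024]
 [ 0.4226 -0.0026 -0.9063]]
```

```bash
python3 -m jog '[0.014,0.026,0,0,0,0,0, 0.014,0.026,0,0,0,0,0, 0.013,0.025,-0.015,0,0,0,0, 0.013,0.025,-0.02,0,0,0,0, 0,0,0,0,0,0,0]'
python3 - <<'E'
from h import *; import pickle
np.set_printoptions(suppress=True,precision=4)
s=sense();print(s['joints'],s['tool_pos'])
p=camera("side");pickle.dump(p,open("s2.pkl","wb"));P=pts(p)
cv2.imwrite("pics/s2.png",cv2.resize(p["image"][120:260,200:320,::-1],None,fx=5,fy=4.2,interpolation=cv2.INTER_CUBIC))
# scraper face points: y near -.039 plane
m=(abs(P[...,1]+.039)<.012)&(P[...,2]>.022)&(P[...,2]<.16)&(P[...,0]>.5)&(P[...,0]<.7)
t=P[m]
for z in np.arange(.03,.16,.01):
    k=t[abs(t[:,2]-z)<.005]
    if len(k)>2: print(round(z,3),len(k),k[:,0].min(),k[:,0].max(),np.median(k[:,1]))
E
```

```text
clock: 11.35
tool_pos: [0.6019, -0.0403, 0.1226]
tool_rot: [-3.061, -0.013, -0.672]
ft_force: [0.1, 1.1, -1.5]
grip_width: 0.255
gripper_force: 50.0
[-0.181   0.5492  0.331   2.0759 -1.1199  0.2314 -0.4327] [ 0.6019 -0.0403  0.1226]
0.03 7 0.5259482218810897 0.658638759445397 -0.04031194464488847
0.04 40 0.549122496003093 0.6381932146853493 -0.03783553317924138
0.05 42 0.5453202126695729 0.6424591918084437 -0.03626390734118072
0.06 49 0.5458456079179923 0.6415026341201314 -0.03541836194469144
0.07 58 0.5455836742088148 0.6414898680690017 -0.034747181706532494
0.08 54 0.5459228883095892 0.6412736508053551 -0.035709123850036883
0.09 54 0.5459621399067102 0.6412399090894072 -0.03454351085298256
0.1 58 0.5462871371454446 0.6403645841109925 -0.03474866603382417
0.11 55 0.546398199049295 0.6419236122461729 -0.03550943791113328
0.12 17 0.5689164308519329 0.6175338769211838 -0.030373236862982576
0.13 17 0.5690159585087644 0.617263498246297 -0.03054084683551653
0.14 13 0.569205519236224 0.6170185626886843 -0.030700967794230805
0.15 9 0.5725442962362787 0.6173685076633229 -0.030564260838791827
```

View pics/s2.png

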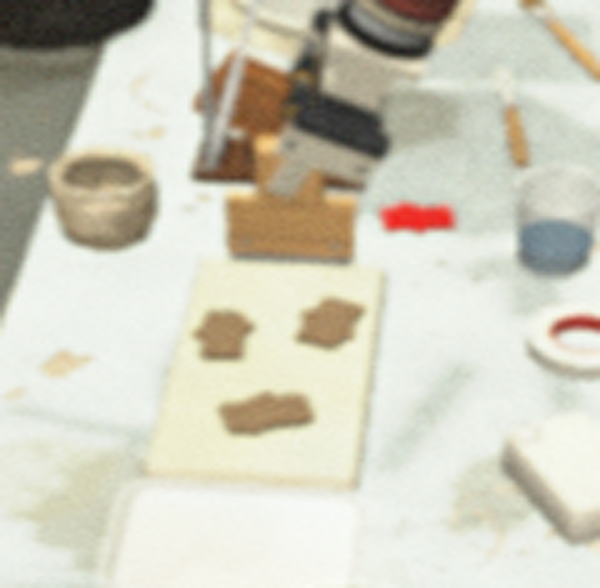

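```bash
python3 -m jog '[0,0,-0.006,0,0,0,0, 0,0,-0.006,0,0,0,0, 0,0,0,0,0,0,0]'; python3 -m jog '[0,0.01,0,0,0,0,0, 0,0.01,0,0,0,0,0, 0,0.01,0,0,0,0,0, 0,0.01,0,0,0,0,0, 0,0.01,0,0,0,0,0, 0,0.01,0,0,0,0,0, 0,0.01,0,0,0,0,0, 0,0.01,0,0,0,0,0, 0,0.01,0,0,0,0,0, 0,0.01,0,0,0,0,0, 0,0.01,0,0,0,0,0, 0,0.01,0,0,0,0,0, 0,0.01,0,0,0,0,0]'
python3 - <<'E'
from h import *; import pickle
from cl import clo,segd
np.set_printoptions(suppress=True,precision=4)
s=sense();q=s['joints'];print(q)
e=np.array([.547*np.sin(q[1])*np.cos(q[0]),-.547*np.sin(q[1])*np.sin(q[0]),.243+.547*np.cos(q[1])])
w=s['tool_pos']-.3015*R.from_rotvec(s['tool_rot']).as_matrix()[:,2]
print(e,w,np.linalg.norm(e-w),"cloth",segd(clo,e,w).min(),segd(clo,np.array([0,0,.243]),e).min())
p=camera("side")
cv2.imwrite("pics/s3.png",cv2.resize(p["image"][140:280,200:320,::-1],None,fx=4.5,fy=4,interpolation=cv2.INTER_CUBIC))
E
```

```text
clock: 11.7
tool_pos: [0.6014, -0.0493, 0.1132]
tool_rot: [3.067, -0.005, 0.68]
ft_force: [0.1, 0.0, -1.4]
grip_width: 0.255
gripper_force: 50.0
clock: 13.0
tool_pos: [0.6017, 0.0843, 0.1132]
tool_rot: [-3.066, -0.001, -0.68]
ft_force: [-0.6, -0.8, -1.8]
grip_width: 0.256
gripper_force: 50.0
[-0.5428  0.5948  0.4745  2.0766 -1.1323  0.1953 -0.6821]
[0.2625 0.1583 0.696 ] [0.4742 0.084  0.3864] 0.38243937156746777 cloth 0.10650975191494663 0.134450973704239
```

View pics/s3.png

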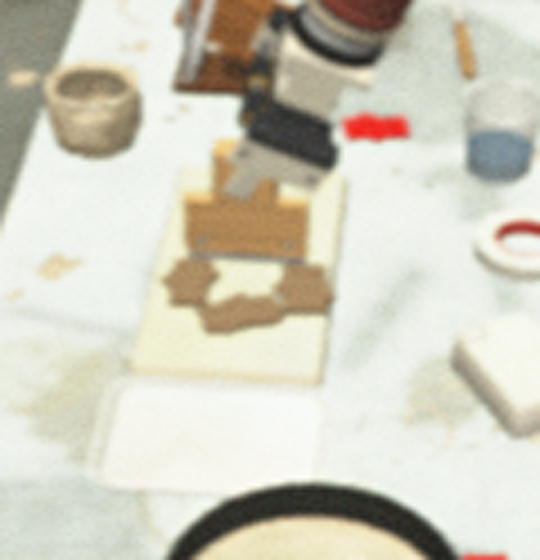

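```bash
cat > chips.py <<'E'
from h import *
from cl import clo,segd
import sys
np.set_printoptions(suppress=True,precision=3)
s=sense();q=s['joints']
e=np.array([.547*np.sin(q[1])*np.cos(q[0]),-.547*np.sin(q[1])*np.sin(q[0]),.243+.547*np.cos(q[1])])
w=s['tool_pos']-.3015*R.from_rotvec(s['tool_rot']).as_matrix()[:,2]
print("cloth",segd(clo,e,w).min(),"q",q)
p=camera("side");P=pts(p);h=cv2.cvtColor(p["image"],cv2.COLOR_RGB2HSV)
m=(h[...,1]>90)&(h[...,2]<190)&(P[...,2]>-.005)&(P[...,2]<.042)&(P[...,0]>.48)&(P[...,0]<.72)&(P[...,1]>-.1)&(P[...,1]<.4)
n,l,st,c=cv2.connectedComponentsWithStats(m.astype(np.uint8))
for i in range(1,n):
    if st[i,4]>12: t=P[l==i];print(st[i,4],"mean",t.mean(0),"x",t[:,0].min(),t[:,0].max(),"y",t[:,1].min(),t[:,1].max(),"z",t[:,2].min(),t[:,2].max())
E
python3 -m jog '[0,0.01,0,0,0,0,0, 0,0.01,0,0,0,0,0, 0,0.01,0,0,0,0,0, 0,0.01,0,0,0,0,0, 0,0.01,0,0,0,0,0]'; python3 chips.py
```

```text
clock: 13.55
tool_pos: [0.6017, 0.1335, 0.1132]
tool_rot: [-3.067, -0.0, -0.68]
ft_force: [0.2, 0.1, -0.2]
grip_width: 0.251
gripper_force: 50.0
cloth 0.1417620802782087 q [-0.708  0.631  0.584  2.049 -1.099  0.237 -0.819]
191 mean [0.609 0.184 0.032] x 0.5594187791305686 0.6518806840323251 y 0.14124446680016647 0.22296262104717532 z 0.023462831917469854 0.03774782107874489
99 mean [0.534 0.17  0.032] x 0.5135039092738998 0.5552316470983877 y 0.14185901448259242 0.19636862296212415 z 0.026339340267016037 0.0372646763671317
```

```bash
python3 -m jog '[0,-0.012,0,0,0,0,0, 0.013,0,0,0,0,0,0, 0.013,0,0,0,0,0,0, 0,0.01,0,0,0,0,0, 0,0.01,0,0,0,0,0, 0,0.01,0,0,0,0,0, 0,0.01,0,0,0,0,0, 0,0.01,0,0,0,0,0, 0,0.01,0,0,0,0,0]'; python3 chips.py
```

```text
clock: 14.5
tool_pos: [0.6275, 0.1817, 0.1128]
tool_rot: [-3.067, 0.0, -0.679]
ft_force: [0.7, -0.1, -1.4]
grip_width: 0.256
gripper_force: 50.0
cloth 0.17419629305999162 q [-0.838  0.711  0.709  1.944 -1.037  0.34  -0.982]
99 mean [0.533 0.175 0.032] x 0.5135196080383512 0.5546473638356912 y 0.1433989053593338 0.20401334993203415 z 0.026052153149502096 0.03772315742113946
88 mean [0.633 0.219 0.031] x 0.6154223304319492 0.6476465069277204 y 0.1915762802394662 0.24471950059495987 z 0.02546607032679842 0.038812826298670625
105 mean [0.588 0.226 0.032] x 0.56357007389115 0.6106185180545022 y 0.19669657067603785 0.2535422050187794 z 0.025410329038083306 0.03701086256417336
```

```bash
python3 -m jog '[0,0.01,0,0,0,0,0, 0,0.01,0,0,0,0,0, 0,0.01,0,0,0,0,0, 0,0.01,0,0,0,0,0, 0,0.01,0,0,0,0,0, 0,0.01,0,0,0,0,0, 0,0.01,-0.002,0,0,0,0, 0,0.005,-0.003,0,0,0,0]'; python3 chips.py
```

```text
clock: 15.35
tool_pos: [0.6277, 0.2574, 0.1076]
tool_rot: [-3.066, -0.002, -0.679]
ft_force: [-0.2, -0.1, -1.5]
grip_width: 0.252
gripper_force: 50.0
cloth 0.23605303486138737 q [-1.001  0.792  0.81   1.864 -0.999  0.415 -1.167]
99 mean [0.533 0.175 0.032] x 0.5133487993270214 0.555020703001025 y 0.14835953313859393 0.2042098405923789 z 0.02646083873978244 0.03846274101343998
116 mean [0.6   0.269 0.024] x 0.5659616616254481 0.6616435057403652 y 0.24212013472231286 0.2894362743034724 z 0.009221627865739546 0.04170832913413995
44 mean [0.637 0.272 0.015] x 0.6247390803849509 0.6492754478293293 y 0.2595444864129264 0.2851707864244708 z 0.009117731810773251 0.021425345202533443
```

```bash
python3 -m jog '[0,0.01,0,0,0,0,0, 0,0.01,0,0,0,0,0, 0,0.005,0,0,0,0,0, 0,-0.01,0.01,0,0,0,0, 0,-0.01,0.02,0,0,0,0, 0,-0.01,0.01,0,0,0,0, -0.012,-0.03,0,0,0,-0.2,0, -0.012,-0.03,0,0,0,-0.2,0, -0.012,-0.03,0,0,0,-0.2,0, -0.012,-0.03,0,0,0,-0.23,0, -0.012,-0.03,0,0,0,0,0, -0.012,-0.02,0,0,0,0,0, 0,0,0,0,0,0,0]'; python3 chips.py
```

```text
clock: 16.7
tool_pos: [0.5538, 0.0752, 0.149]
tool_rot: [2.905, -0.657, 0.644]
ft_force: [-0.1, 0.1, -0.6]
grip_width: 0.255
gripper_force: 50.0
cloth 0.18145385498841105 q [-1.01   0.692  1.062  2.111 -0.971  0.417 -1.338]
98 mean [0.533 0.176 0.032] x 0.5110142234395341 0.5546303171890599 y 0.14866367344019857 0.19830304181275088 z 0.02437151753301646 0.037543413704662604
106 mean [0.637 0.258 0.018] x 0.6202641263806257 0.6530707781280743 y 0.22913987116819204 0.28338464032984906 z 0.005130510263327929 0.026802688968418222
116 mean [0.589 0.264 0.017] x 0.5655805376378275 0.6133819948901845 y 0.23523321349491932 0.2908238835381041 z 0.00991060901714797 0.02535671284624944
```

```bash
python3 - <<'E'
from h import *
p=camera("side");
cv2.imwrite("pics/s4.png",cv2.resize(p["image"][185:275,205:295,::-1],None,fx=6,fy=6,interpolation=cv2.INTER_CUBIC))
P=pts(p);h=cv2.cvtColor(p["image"],cv2.COLOR_RGB2HSV);np.set_printoptions(suppress=True,precision=3,linewidth=150)
m=(h[...,1]>90)&(P[...,1]>.21)&(P[...,0]>.55)&(P[...,0]<.68)&(P[...,2]<.04)&(P[...,1]<.33)
t=P[m]
for x0,x1 in((.56,.617),(.617,.66)):
  for y in np.arange(.22,.3,.006):
    k=t[(t[:,0]>x0)&(t[:,0]<x1)&(abs(t[:,1]-y)<.003)]
    if len(k): print(x0,round(y,3),len(k),k[:,2].mean(),k[:,0].min(),k[:,0].max())
E
```

```text
0.56 0.232 3 0.019678903088220984 0.5779381591913807 0.5814940359265764
0.56 0.238 5 0.019565026135211255 0.5739217887778154 0.5844057535799158
0.56 0.244 10 0.01991864398103766 0.5666084203752398 0.5972491347871335
0.56 0.25 14 0.018849340595573638 0.5629774804822342 0.5998339396585837
0.56 0.256 13 0.01908457608278296 0.5686449395033565 0.599316553056086
0.56 0.262 15 0.01846174928252888 0.5718525591070707 0.6020871642366247
0.56 0.268 17 0.01767342695086686 0.5746699262091215 0.6041599674814917
0.56 0.274 15 0.014543136525634036 0.5804302549192908 0.6139363421725282
0.56 0.28 15 0.015572040059471584 0.5828358718945045 0.6094636132864538
0.56 0.286 9 0.014679461415701653 0.5854104902664513 0.6057643467058516
0.56 0.292 2 0.01662255807073767 0.5948063705908286 0.5949174045193317
0.617 0.232 4 0.02215529402963562 0.6257711612688762 0.642785415229511
0.617 0.238 12 0.02111639206936419 0.6249392190411549 0.6460080755963551
0.617 0.244 11 0.020075772933842797 0.6208141855270348 0.6449417132291441
0.617 0.25 11 0.020637720457692913 0.6202271585562598 0.6476283249267648
0.617 0.256 15 0.018955804325550434 0.6232128624945226 0.6532359826146111
0.617 0.262 14 0.017365691999425205 0.6256840249730397 0.6523649429069076
0.617 0.268 15 0.015792307579894728 0.6279117576743464 0.6485245170847727
0.617 0.274 7 0.013400263357828875 0.6274911140384645 0.6477611195288127
0.617 0.28 12 0.013733176512157977 0.6266087112660875 0.6468843125004853
0.617 0.286 2 0.015200960721771038 0.6427303115814494 0.6456219662343017
```

View pics/s4.png

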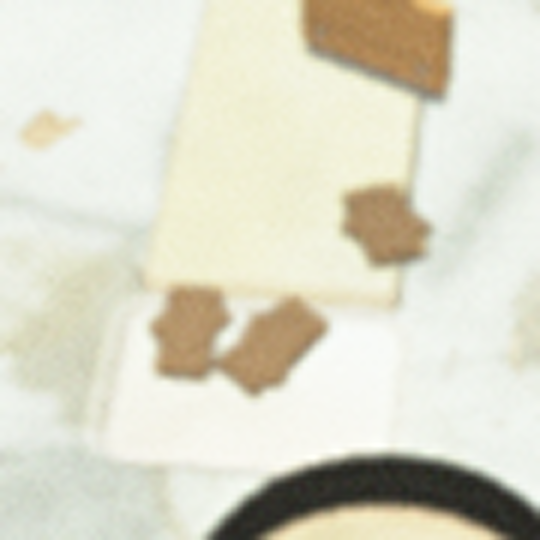

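```bash
python3 -m jog '[0,0,-0.018,0,0,0,0, 0,0.01,-0.018,0,0,0,0, 0,0,-0.004,0,0,0,0, 0,0,0,0,0,0,0]'; for i in 1 2; do python3 -m jog '[0,0,-0.001,0,0,0,0, 0,0,0,0,0,0,0]' | egrep 'pos|ft'; done
```

```text
clock: 17.2
tool_pos: [0.5569, 0.0918, 0.1081]
tool_rot: [2.911, -0.641, 0.646]
ft_force: [-0.6, -0.5, -0.7]
grip_width: 0.252
gripper_force: 50.0
tool_pos: [0.5568, 0.091, 0.1076]
ft_force: [-0.7, 0.7, 1.5]
tool_pos: [0.5568, 0.0908, 0.1076]
ft_force: [-5.5, 2.6, 11.6]
```

```bash
python3 -m jog '[0,0.01,0.0017,0,0,0,0, 0,0.01,0,0,0,0,0, 0,0.01,0,0,0,0,0, 0,0.01,0,0,0,0,0, 0,0.01,0,0,0,0,0, 0,0.01,0,0,0,0,0, 0,0.01,0,0,0,0,0]'; python3 chips.py
```

```text
clock: 18.3
tool_pos: [0.5559, 0.1612, 0.1076]
tool_rot: [2.909, -0.643, 0.645]
ft_force: [-0.3, 0.1, -0.8]
grip_width: 0.254
gripper_force: 50.0
cloth 0.2532017817176888 q [-1.131  0.817  1.038  2.061 -1.025  0.429 -1.475]
25 mean [0.555 0.167 0.038] x 0.5245306418351784 0.5904935962366735 y 0.15014749582780623 0.18472760980847253 z 0.03243551369470831 0.04170119401933935
110 mean [0.543 0.215 0.032] x 0.524631866957119 0.5598406854100231 y 0.1829734359281974 0.24363150789459698 z 0.02564984184490868 0.03620511662406238
101 mean [0.636 0.258 0.018] x 0.6200495571506696 0.6532641577686015 y 0.22838257360452432 0.28435462990449684 z 0.009411254659906509 0.02526315679815471
118 mean [0.588 0.265 0.017] x 0.5628189644859198 0.6136402901087148 y 0.23861739285082503 0.29018384139142783 z 0.010627969738854779 0.02577645895131541
```

```bash
python3 -m jog '[0,0.01,0,0,0,0,0, 0,0.01,0,0,0,0,0, 0,0.005,0,0,0,0,0, 0,-0.015,0,0,0,0,0, 0,-0.015,0,0,0,0,0, 0.007,0,0.001,0,0,0.21,0, 0.007,0,0,0,0,0.21,0, 0.007,0,0,0,0,0.21,0, 0,0,0,0,0,0.20,0, 0,0,0,0,0,0,0]'; python3 chips.py
```

```text
clock: 19.35
tool_pos: [0.577, 0.1532, 0.1092]
tool_rot: [-3.065, 0.011, -0.679]
ft_force: [0.2, -0.7, -0.9]
grip_width: 0.259
gripper_force: 50.0
cloth 0.15314363836800376 q [-0.746  0.611  0.548  2.098 -1.106  0.18  -0.859]
29 mean [0.569 0.158 0.039] x 0.5230959194483695 0.6103224960482251 y 0.1532392747206756 0.16149610441970713 z 0.03384267681826371 0.04192367742368252
244 mean [0.569 0.251 0.025] x 0.532683629990013 0.6101246448176788 y 0.209585297970458 0.29136443873204854 z 0.009971394255698153 0.03717663425257435
101 mean [0.637 0.258 0.018] x 0.6200132629093844 0.6530523793358213 y 0.22848989792123453 0.28371768968951194 z 0.0065331115492053195 0.025506753088125174
```

```bash
python3 -m jog '[0,0.01,0,0,0,0,0, 0,0.01,0,0,0,0,0, 0,0.01,0,0,0,0,0, 0,0.01,0,0,0,0,0, 0,0.01,0,0,0,0,0, 0,0.01,0,0,0,0,0, 0,0.01,0,0,0,0,0, 0,0.006,0,0,0,0,0, 0,0,0,0,0,0,0]'; python3 -m jog '[0,0,-0.003,0,0,0,0, 0,0,-0.004,0,0,0,0, 0,0,0,0,0,0,0]'; python3 chips.py
```

```text
clock: 20.3
tool_pos: [0.5762, 0.2342, 0.108]
tool_rot: [-3.066, -0.004, -0.678]
ft_force: [-1.1, -0.2, -2.3]
grip_width: 0.255
gripper_force: 50.0
clock: 20.6
tool_pos: [0.5768, 0.231, 0.1013]
tool_rot: [-3.067, 0.003, -0.678]
ft_force: [0.5, -0.5, -1.5]
grip_width: 0.259
gripper_force: 50.0
cloth 0.21561973018859737 q [-0.976  0.704  0.709  2.024 -1.068  0.271 -1.056]
79 mean [0.567 0.236 0.035] x 0.5236645719641644 0.6117403175900942 y 0.23017433711863663 0.24153024879170898 z 0.027221712969942916 0.04194239274589203
105 mean [0.636 0.258 0.018] x 0.6202146114204444 0.6531525790302167 y 0.22742839595726333 0.2843770495471892 z 0.00833618751698389 0.024706988416621542
225 mean [0.565 0.275 0.018] x 0.5265203556993102 0.6082092049875241 y 0.24255058079779337 0.30326352556531594 z 0.006697678493191906 0.030380321340290648
```

```bash
python3 -m jog '[0,0.008,0.0005,0,0,0,0, 0,0.008,0,0,0,0,0, 0,0.008,0,0,0,0,0, 0,0.008,0,0,0,0,0, 0,0.008,0,0,0,0,0, 0,-0.006,0,0,0,0,0, 0,0,0.02,0,0,0,0, 0,-0.01,0.015,0,0,0,0, 0.015,-0.025,0,0,0,0,0, 0.015,-0.025,0,0,0,0,0, 0.015,-0.01,-0.01,0,0,0,0, 0,0,-0.018,0,0,0,0, 0,0,0,0,0,0,0]'; python3 chips.py
```

```text
clock: 21.95
tool_pos: [0.6216, 0.1931, 0.108]
tool_rot: [3.066, -0.006, 0.677]
ft_force: [-0.8, 0.2, -1.5]
grip_width: 0.256
gripper_force: 50.0
cloth 0.18480979884550974 q [-0.868  0.722  0.717  1.95  -1.047  0.335 -1.   ]
29 mean [0.619 0.197 0.038] x 0.58162228480519 0.6580419503146907 y 0.19339476700940333 0.20075760917446556 z 0.03390102322685782 0.04100945986718297
89 mean [0.641 0.274 0.013] x 0.6218143921453662 0.6587517164653375 y 0.2517918333410704 0.29807128873525857 z 0.007334970506539107 0.019916660769384885
107 mean [0.586 0.278 0.014] x 0.5650606087303197 0.6086261113856508 y 0.24828344834244695 0.30398189462530656 z 0.008884074775241066 0.020258778755892787
117 mean [0.546 0.309 0.014] x 0.5267293794798823 0.5638619654748916 y 0.2771655560729467 0.33394433445479516 z 0.006249362473444547 0.020188897683379146
```

```bash
python3 -m jog '[0,0,0.02,0,0,0,0, 0,0,0.02,0,0,0,0, -0.0075,-0.034,0.001,0,0,0,0, -0.0075,-0.034,0.001,0,0,0,0, -0.0075,-0.034,0.001,0,0,0,0, -0.0075,-0.034,0.001,0,0,0,0, -0.0075,-0.034,0.001,0,0,0,0, -0.0075,-0.034,0.001,0,0,0,0, -0.0075,-0.034,0.001,0,0,0,0, -0.0075,-0.034,0.001,0,0,0,0, -0.0075,-0.034,0.001,0,0,0,0, -0.0065,-0.034,0.001,0,0,0,0, 0,0,0,0,0,0,0]'
python3 -m jog '[0,0,0,0,0,0.27,0, 0,0,0,0,0,0.27,0, 0,0,0,0,0,0.27,0, 0,0,0,0,0,0.27,0, 0,0,0,0,0,0.27,0, 0,0,0,0,0,0.27,0, 0,0,0,0,0,0.27,0, 0,0,0,0,0,0.27,0, 0,0,0,0,0,0.27,0, 0,0,0,0,0,0.27,0, 0,0,0,0,0,0.27,0]'
python3 -m jog '[0,0,0,0,0,0.27,0, 0,0,0,0,0,0.27,0, 0,0,0,0,0,0.27,0, 0,0,0,0,0,0.27,0, 0,0,0,0,0,0.27,0, 0,0,0,0,0,0.27,0, 0,0,0,0,0,0.27,0, 0,0,0,0,0,0.27,0, 0,0,0,0,0,0.27,0, 0,0,0,0,0,0.27,0, 0,0,0,0,0,0.27,0, 0,0,0,0,0,0.06,0, 0,0,0.015,0,-0.25,0,0, 0,0,0.015,0,-0.25,0,0, 0,0,0.006,0,-0.25,0,0, 0,0,0,0,-0.25,0,0, 0,0,0,0,0,0,0]'
python3 -c "
from h import *
np.set_printoptions(suppress=True,precision=4)
s=sense();print(s['joints'],s['tool_pos'],s['tool_rot'],R.from_rotvec(s['tool_rot']).as_matrix())"
```

```text
clock: 23.3
tool_pos: [0.5465, -0.1526, 0.1607]
tool_rot: [3.058, -0.018, 0.681]
ft_force: [0.8, -0.5, -1.3]
grip_width: 0.256
gripper_force: 50.0
clock: 24.4
tool_pos: [0.5476, -0.1449, 0.1592]
tool_rot: [-1.993, -1.971, -0.438]
ft_force: [0.1, -0.1, -0.1]
grip_width: 0.254
gripper_force: 50.0
clock: 26.1
tool_pos: [0.5419, -0.1456, 0.1951]
tool_rot: [0.009, 3.06, -0.001]
ft_force: [-0.6, -0.3, -1.7]
grip_width: 0.255
gripper_force: 50.0
[ 0.3112  0.4675 -0.1143  1.7855  0.049   0.8121  1.7435] [ 0.5419 -0.1456  0.1951] [ 0.0093  3.0604 -0.0014] [[-0.9967  0.0061  0.0811]
 [ 0.006   1.     -0.0012]
 [-0.0811 -0.0007 -0.9967]]
```

```bash
python3 -m jog '[0,-0.025,0.004,0,0,0,0, 0,-0.025,0,0,0,0,0, 0,-0.025,0,0,0,0,0, 0,-0.019,0,0,0,0,0, 0,0,0,0,0,0,0, 0,0,0,0,0,0,0]'
python3 - <<'E'
from h import *
np.set_printoptions(suppress=True,precision=4)
for i in range(3):
    s=sense();print(s['tool_pos'],s['tool_rot'])
    p=camera("top" if i==0 else "wrist")
    P=pts(p)
    if i<2:
        c=(P[...,1]<-.18)&(P[...,1]>-.30)&(P[...,0]>.45)&(P[...,0]<.68)
        for z in np.arange(.13,.26,.01):
            k=P[c&(abs(P[...,2]-z)<.005)]
            if len(k)>5: print("z%.3f"%z,len(k),np.percentile(k[:,0],[2,50,98]),np.percentile(k[:,1],[2,50,98]))
        cv2.imwrite(f"pics/pre{i}.png",p["image"][...,::-1])
E
```

```text
clock: 26.7
tool_pos: [0.5486, -0.238, 0.1987]
tool_rot: [0.003, 3.056, 0.002]
ft_force: [1.3, 0.2, -1.3]
grip_width: 0.253
gripper_force: 50.0
[ 0.5486 -0.238   0.1987] [0.0028 3.0558 0.0021]
z0.130 38 [0.5832 0.6584 0.6655] [-0.2546 -0.2416 -0.2255]
z0.160 13 [0.5212 0.6249 0.6352] [-0.2451 -0.2339 -0.2332]
z0.170 18 [0.52   0.6118 0.6297] [-0.2445 -0.2348 -0.2325]
z0.180 9 [0.6072 0.6231 0.6282] [-0.2418 -0.2335 -0.2324]
z0.190 9 [0.606  0.6186 0.6222] [-0.2395 -0.2343 -0.2323]
z0.200 10 [0.6031 0.6128 0.6166] [-0.2422 -0.2345 -0.2324]
z0.210 15 [0.5987 0.604  0.609 ] [-0.2443 -0.2367 -0.2327]
z0.220 7 [0.5133 0.6004 0.6035] [-0.2504 -0.2402 -0.2354]
z0.230 12 [0.512  0.5136 0.527 ] [-0.25   -0.2444 -0.2323]
[ 0.5487 -0.2368  0.1988] [-0.0004  3.0553  0.0028]
z0.170 532 [0.5207 0.5281 0.5356] [-0.2421 -0.2359 -0.2303]
z0.180 48 [0.5331 0.5355 0.5363] [-0.2409 -0.2359 -0.2316]
z0.200 116 [0.5386 0.5392 0.5401] [-0.2584 -0.2363 -0.2144]
z0.210 419 [0.5378 0.5385 0.6055] [-0.2619 -0.2383 -0.2107]
z0.220 572 [0.5143 0.5377 0.6049] [-0.2624 -0.2366 -0.2106]
z0.230 2206 [0.5137 0.5207 0.538 ] [-0.2617 -0.2366 -0.2114]
z0.240 3395 [0.5229 0.5352 0.5426] [-0.2611 -0.2366 -0.212 ]
z0.250 1638 [0.5347 0.5419 0.5477] [-0.2553 -0.2366 -0.2181]
[ 0.5486 -0.2364  0.1989] [-0.0019  3.0551  0.0028]
```

```bash
python3 -m jog '[-0.0055,-0.003,0,0,0,0,0, 0,0,0,0,0,0,0, 0,0,0,0,0,0,0, 0.005,0,-0.00866,0,0,0,0, 0.005,0,-0.00866,0,0,0,0, 0.004,0,-0.00693,0,0,0,0, 0,0,0,0,0,0,0, 0,0,0,0,0,0,0]'
```

```text
clock: 27.65
tool_pos: [0.5563, -0.2414, 0.1743]
tool_rot: [0.001, 3.055, 0.001]
ft_force: [0.2, 0.1, -1.1]
grip_width: 0.255
gripper_force: 50.0
```

```bash
python3 -m jog '[0.003,0,-0.0052,0,0,0,0, 0.003,0,-0.0052,0,0,0,0, 0.003,0,-0.0052,0,0,0,0, 0,0,0,0,0,0,0]'
```

```text
clock: 28.05
tool_pos: [0.5658, -0.2412, 0.159]
tool_rot: [0.001, 3.054, 0.001]
ft_force: [-0.7, 0.4, -1.5]
grip_width: 0.26
gripper_force: 50.0
```

```bash
python3 -m jog '[0.003,0.0015,-0.0052,0,0,0,0, 0.003,0,-0.0052,0,0,0,0, 0.003,0,-0.0052,0,0,0,0, 0.003,0,-0.0052,0,0,0,0, 0,0,0,0,0,0,0]'
```

```text
clock: 28.55
tool_pos: [0.5781, -0.2399, 0.1376]
tool_rot: [0.001, 3.054, 0.0]
ft_force: [1.4, -0.4, -0.8]
grip_width: 0.255
gripper_force: 50.0
```

```bash
python3 -m jog '[0.003,0,-0.0052,0,0,0,0, 0.003,0,-0.0052,0,0,0,0, 0.0025,0,-0.0043,0,0,0,0, 0,0,0,0,0,0,0]';  python3 -m jog '[0.001,0,-0.0017,0,0,0,0, 0,0,0,0,0,0,0]'
```

```text
clock: 28.95
tool_pos: [0.5864, -0.2399, 0.1231]
tool_rot: [0.001, 3.054, 0.0]
ft_force: [1.6, 0.3, -1.2]
grip_width: 0.258
gripper_force: 50.0
clock: 29.15
tool_pos: [0.5871, -0.2401, 0.122]
tool_rot: [0.001, 3.054, -0.0]
ft_force: [-0.1, -0.0, -1.3]
grip_width: 0.259
gripper_force: 50.0
```

Press until it seats.

```bash
python3 -m jog '[0.0008,0,-0.0013,0,0,0,0, 0,0,0,0,0,0,0]' | egrep 'pos|ft'; python3 -m jog '[0.0005,0,-0.0009,0,0,0,0, 0,0,0,0,0,0,0]'| egrep 'pos|ft'
```

```text
tool_pos: [0.5878, -0.2401, 0.1208]
ft_force: [0.7, -0.6, -1.5]
tool_pos: [0.5879, -0.2401, 0.1205]
ft_force: [-1.4, 0.1, 4.4]
```

```bash
python3 -m jog '[0.0005,0,-0.0009,0,0,0,0, 0,0,0,0,0,0,0]'| egrep 'pos|ft';  python3 -m jog '[0,0,0,0,0,0,1, 0,0,0,0,0,0,1, 0,0,0,0,0,0,1, 0,0,0,0,0,0,1, 0,0,0,0,0,0,1, 0,0,0,0,0,0,1, -0.002,0,0.02,0,0,0,1, -0.002,0,0.02,0,0,0,1, -0.002,0,0.02,0,0,0,1, -0.002,0,0.02,0,0,0,1, -0.002,0,0.01,0,0,0,1, 0,0,0,0,0,0,1]'
python3 chips.py
python3 - <<'E'
from h import *
np.set_printoptions(suppress=True,precision=4,linewidth=200)
p=camera("wrist");P=pts(p)
c=(P[...,1]<-.18)&(P[...,1]>-.30)&(P[...,0]>.5)&(P[...,0]<.72)
for z in np.arange(.13,.19,.01):
    k=P[c&(abs(P[...,2]-z)<.003)]
    if len(k)>5: print("z%.3f"%z,len(k),np.percentile(k[:,0],[2,50,98]),np.percentile(k[:,1],[2,50,98]))
k=P[c];print(np.percentile(k[:,2],99.9))
q=camera("side")["image"][120:300,190:330,::-1]
cv2.imwrite("pics/fin.png",np.hstack([cv2.resize(q,(373,480),interpolation=cv2.INTER_CUBIC),cv2.resize(p["image"][...,::-1],(427,320))[:320].copy() if 0 else cv2.copyMakeBorder(cv2.resize(p["image"][...,::-1],(427,320)),0,160,0,0,0)]))
E
```

```text
tool_pos: [0.588, -0.2402, 0.1205]
ft_force: [-4.2, 1.6, 9.4]
clock: 30.95
tool_pos: [0.5793, -0.2405, 0.2105]
tool_rot: [0.002, 3.051, -0.002]
ft_force: [-0.5, 0.0, 0.0]
grip_width: 1.002
gripper_force: 0.0
cloth 0.16554949687690385 q [ 0.446  0.548 -0.115  1.585  0.038  0.927  1.899]
92 mean [0.641 0.274 0.013] x 0.6218299786062272 0.6579812881786988 y 0.24823060004702457 0.30092775721089515 z 0.007757661886714691 0.019288988778566916
106 mean [0.586 0.278 0.014] x 0.5648650138954769 0.6080146702377432 y 0.24892989239127572 0.3036797382681281 z 0.007002042059345711 0.020958203991868797
118 mean [0.546 0.309 0.013] x 0.5268114352467808 0.5640825907092378 y 0.27666767759558525 0.33439106169021315 z 0.007034670375024007 0.0181691504779043
z0.130 550 [0.6267 0.6567 0.6628] [-0.2543 -0.24   -0.2258]
z0.140 15 [0.6417 0.6436 0.6447] [-0.2443 -0.24   -0.236 ]
z0.150 218 [0.5529 0.5548 0.5619] [-0.2513 -0.2406 -0.2279]
z0.160 573 [0.5619 0.5685 0.5775] [-0.2511 -0.2399 -0.2281]
z0.170 637 [0.5793 0.5863 0.5974] [-0.2509 -0.2392 -0.2289]
0.32239100111758784
```

View pics/fin.png

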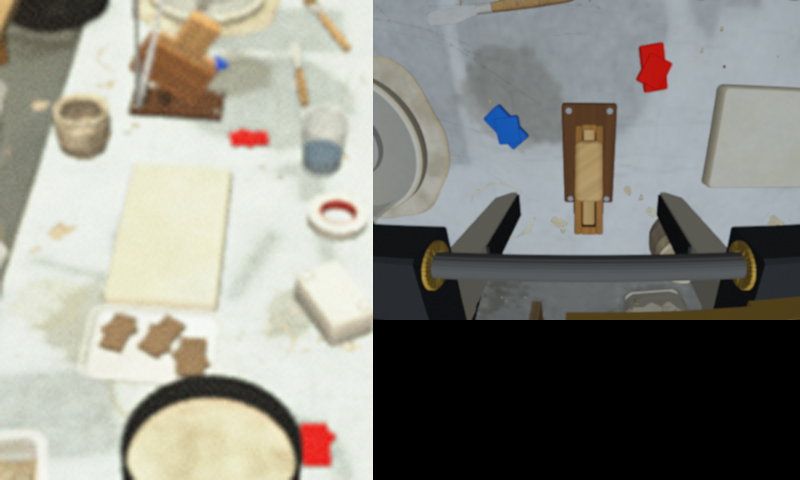

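The picture shows an empty board and all three brown chips flat in the lid, at about (118,330), (162,337) and (190,355). The scraper is back in its case at its starting profile, and the gripper is clear of everything.

```bash
python3 -c "
from station import hand_in
print(hand_in())"
```

```text
the job is handed in; nothing more can be done
None
```

The job is handed in at about 31 s of the 58 s limit: all three clay chips are in the lid, the scraper is fully home in its case and released, and the other things on the bench were left alone.

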